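# Pack up the full and empty domino boxes

## Robot

A 6-joint arm with a two-finger parallel gripper is mounted at the origin on the work surface. World frame = base frame: x ahead of the robot, y to its left, z up, the work surface at z = 0. Lengths are in mm, angles in rad, forces in N, time in s.
With the tool pointing down it reaches from about 350 to 775 mm from the base axis. Payload 7.3 kg.
Tool frame: the origin (TCP) lies between the finger pads; the fingertips stand 22 mm ahead of it and the grasp point (between the pads) lies 3 mm ahead of it; z points along the fingers, x is the direction in which the jaws open and shut, and the axes are right-handed (so a half turn about z gives the same grasp; the last joint's range is limited). The gripper opens to 92 mm and grips with 3 to 60 N. Pads are 19 mm wide; open, the fingers measure 130 mm over their backs; the gripper's body (75 mm by 190 mm) begins 47 mm behind the grasp point.
Start: joints at [1.17, 0.342, 1.524, -0, 1.275, -0.146], TCP at [132.312, 508.075, 213.141] pointing down, gripper open.
Joint ranges: [-2.53, 2.53], [-0.77, 2.02], [0.04, 2.7], [-1, 4.14], [0.28, 2.66], [-3.11, 3.11]. Speed limits (rad/s): [2.57, 2.57, 3.14, 3.14, 3.14, 3.14].

## Interface

Orientations are given as [roll, pitch, yaw] about the fixed x, y, z axes, in that order (R = Rz(yaw) Ry(pitch) Rx(roll)).
In Python, from plant import * gives the robot as it stands. The module is installed in compiled form; this text tells all that it offers.
- The arm moves only by the shell command python3 -m handwheel 'ROWS' [OPENING]. ROWS is a JSON object of lists of equal length, an entry for each row: "translation": the shift along the world's x, y, z in units of 15 cm (1.0 is 15 cm), a list of three; "twist": the turn about the world's z in units of 90 degrees (1.0 is 90 degrees). In form: {"translation": [[tx, ty, tz], ...], "twist": [twist, ...]}. A call has exactly 8 rows; each row shifts and turns the pose as measured when the row begins; what a row does not reach is not made up. A row lasts 1/8 s, in which the tool goes at most 62.5 mm and 10.7 degrees, less where a joint would pass 70% of its speed; a pose out of reach is approached as far as the arm can. A call with a number of a shift or a turn outside -1 to 1 is refused whole. A call with a gripper value outside its range is refused whole. OPENING is the closure in counts, from 0 (fully open) to 255 (shut), set as the call begins (- or left out, the last holds). The fingers move at their own pace and stop on an object; the grip force is fixed at half the most. Time passes only in rows, so rows that do not move let the fingers close, or fill a call up. It gives the time, the measured TCP pose, the force and the opening at its end, in the units of the state.
- get_obs(): the state, without advancing time (a new reading comes with each control period).
- capture(name): name is "scene" or "top" or "wrist"; returns a dict with "img" (480x640x3 uint8, red, green, blue), "vertical_fov" (degrees; the focal length in pixels is half the picture's height over the tangent of half this angle, whatever the lens; pixels are square), "cx", "cy" (the principal point, pixels), "world_from_camera" (4x4, takes a point from camera to world coordinates). Camera axes: x right, y up, looking along -z (the intrinsics and any distortion apply to the point x, -y, -z); pixel columns grow to the right and rows downward; lengths in mm; the calibration is good to about 2 mm. A picture is of the moment at which its call begins. There is no depth.
- close_job(): hands the job in, once; it reports no verdict.
Trained networks look in the newest picture that a camera, given by its name, has taken for a name from the list of things; names that differ only in an ending like _2 or _b are one class to them, and where a whole thing is asked for, a point or a joint stands for the part that bears it (a point fixed in the world has none). Each returns a list of dicts, best first, with "score" (0 to 1); they miss things now and then, are a little off and sometimes report something else, mostly with a low value. They report only what shows in the picture. A call takes as long as a camera call.
- search_frame(camera, label): "position" ([x, y, z] in mm, in the coordinates of the camera as it stood for that picture, good to about 4 mm: the middle of the surface that is visible of it).
- spot_point(camera, label): "position" ([x, y, z] in mm, in the coordinates of the camera as it stood for that picture, good to about 4 mm: a listed point, or the origin of a listed thing).
The state is a dict: "time": time; "joint_positions": joint angles; "dq": joint speeds; "tau": joint torques, N m; "tool_pos": TCP position; "tcp_rot": TCP orientation; "contact_force": force on the tool from outside, world axes, zero at the start; "moment": the same for the moment, N m; "grip_width": finger opening in mm.
Only numpy, scipy, OpenCV 4.12 (cv2) and the standard library are available. Lean on these libraries where they do the work, as an engineer would, in place of code of your own. Each camera call takes 0.05 s, during which the arm holds its last target.

## Task

Three closed domino boxes on the patio table look alike, but some are full of dominoes and some hold next to nothing: lift each one to feel its weight, then lay every full box in the deep wooden crate and every nearly empty one on the shallow steel tray. Each box must end flat on the floor of its crate or tray, lid up, side by side and never stacked or leaning. Set the boxes down rather than dropping them, and leave the ashtray, jar, teaspoon, mug and loose dominoes where they are.

Things in the scene. Friction and masses are not known exactly. Their poses are not given: they have to be found in the camera images.
- box_a_mid (a point): one of three closed wooden domino boxes that look exactly alike, 140 mm long x 60 mm wide x 40 mm high, lying flat on the table with its sliding lid up. The point is its centre, 20 mm above its underside; x along its length, y across its width, z up through the lid. Full of dominoes it weighs about 0.52 to 0.72 kg, with next to nothing inside 0.13 to 0.15 kg; at least one of the three is full and at least one is nearly empty, and which is which changes every time
- box_b_mid (a point): one of three closed wooden domino boxes that look exactly alike, 140 mm long x 60 mm wide x 40 mm high, lying flat on the table with its sliding lid up. The point is its centre, 20 mm above its underside; x along its length, y across its width, z up through the lid. Full of dominoes it weighs about 0.52 to 0.72 kg, with next to nothing inside 0.13 to 0.15 kg; at least one of the three is full and at least one is nearly empty, and which is which changes every time
- box_c_mid (a point): one of three closed wooden domino boxes that look exactly alike, 140 mm long x 60 mm wide x 40 mm high, lying flat on the table with its sliding lid up. The point is its centre, 20 mm above its underside; x along its length, y across its width, z up through the lid. Full of dominoes it weighs about 0.52 to 0.72 kg, with next to nothing inside 0.13 to 0.15 kg; at least one of the three is full and at least one is nearly empty, and which is which changes every time
- crate: the deep slatted wooden crate, open on top, fixed to the table, 210 mm (its x) by 200 mm (its y) outside and 55 mm high, walls and floor 8 mm thick, with a 16 mm square post inside each corner; origin under its centre at table height, z up. Two boxes lie side by side in it with their lengths along its y, centred 48 mm either side of its centre along its x
- tray: the shallow steel serving tray, fixed to the table, 210 mm (its x) by 200 mm (its y) outside, floor 4 mm thick, rim 14 mm high and 4 mm thick; a 60 mm wire handle sticks out 18 mm from each y side; origin under its centre at table height, z up. Two boxes lie side by side in it as in the crate. Crate and tray stand to the left and right of the boxes, either way round
- ashtray: bystander: orange ceramic ashtray, a bowl 110 mm across and 35 mm high; origin at its underside
- jar: bystander: empty glass jar with a knobbed metal lid, 76 mm across, 122 mm high; origin at its underside
- teaspoon: bystander: steel teaspoon 140 mm long, lying beyond the boxes as the robot sees them; origin at its underside
- tile_l: bystander: loose cream domino 50 x 25 x 10 mm, to the left of the boxes; origin at its underside
- tile_r: bystander: loose cream domino 50 x 25 x 10 mm, to the right of the boxes; origin at its underside
- cup: bystander: white mug 76 mm across, 85 mm high; origin at its underside

How it is judged (in metres and radians):
At the end, for the whole second after the job is handed in: Every full box rests on the crate floor and every nearly empty box on the tray floor (told by the weight each puts on it, parted at 3.2 N), its centre within 85 mm (x) and 65 mm (y) of the middle, within 5 mm of lying-flat height, lid up within 0.1 rad, at rest and released (((x of box_a_mid in the frame of crate between -0.085 and 0.085 m and y of box_a_mid in the frame of crate between -0.065 and 0.065 m and z of box_a_mid in the frame of crate between 0.023 and 0.033 m and angle between box_a_mid's own z axis and vertical below 0.1 rad and contact force between box_a and crate above 3.2 N) or (x of box_a_mid in the frame of tray between -0.085 and 0.085 m and y of box_a_mid in the frame of tray between -0.065 and 0.065 m and z of box_a_mid in the frame of tray between 0.019 and 0.029 m and angle between box_a_mid's own z axis and vertical below 0.1 rad and contact force between box_a and tray between 0.6 and 3.2 N)) and linear speed of each of box_a, box_b, box_c below 0.02 m/s and ((x of box_b_mid in the frame of crate between -0.085 and 0.085 m and y of box_b_mid in the frame of crate between -0.065 and 0.065 m and z of box_b_mid in the frame of crate between 0.023 and 0.033 m and angle between box_b_mid's own z axis and vertical below 0.1 rad and contact force between box_b and crate above 3.2 N) or (x of box_b_mid in the frame of tray between -0.085 and 0.085 m and y of box_b_mid in the frame of tray between -0.065 and 0.065 m and z of box_b_mid in the frame of tray between 0.019 and 0.029 m and angle between box_b_mid's own z axis and vertical below 0.1 rad and contact force between box_b and tray between 0.6 and 3.2 N)) and ((x of box_c_mid in the frame of crate between -0.085 and 0.085 m and y of box_c_mid in the frame of crate between -0.065 and 0.065 m and z of box_c_mid in the frame of crate between 0.023 and 0.033 m and angle between box_c_mid's own z axis and vertical below 0.1 rad and contact force between box_c and crate above 3.2 N) or (x of box_c_mid in the frame of tray between -0.085 and 0.085 m and y of box_c_mid in the frame of tray between -0.065 and 0.065 m and z of box_c_mid in the frame of tray between 0.019 and 0.029 m and angle between box_c_mid's own z axis and vertical below 0.1 rad and contact force between box_c and tray between 0.6 and 3.2 N))); the robot touches nothing.
It fails at once if the ashtray, jar, teaspoon, mug or a loose domino is pushed more than 30 mm from its place (distance of any of ashtray, jar, teaspoon, tile_l, tile_r, cup from where it was at the start of the episode above 0.03 m).
It fails at once if a domino box is dropped (falls free of the fingers faster than 0.8 m/s, about 35 mm) ((linear speed of box_a above 0.8 m/s and contact force between the fingers and box_a below 0.1 N) or (linear speed of box_b above 0.8 m/s and contact force between the fingers and box_b below 0.1 N) or (linear speed of box_c above 0.8 m/s and contact force between the fingers and box_c below 0.1 N)).
It also fails if it takes over 72 s, if anything falls off the work surface, if the arm or the gripper's body presses on something with over 40 N, if the wrist force passes 120 N, or if a joint passes its speed limit or range.

## Working session

There is one attempt and no reset: what is moved stays moved. The work goes in short steps, Python scripts to look and compute and a shell command to move; the robot and the scene stay as the last step left them, time stands still between calls to the robot, and variables do not carry over. Pictures are saved under pics/ and viewed, and the job is handed in when it is done.

```bash
mkdir -p pics
cat > h.py <<'E'
from plant import *
import numpy as np, cv2
def see(cam,fn):
    c=capture(cam); cv2.imwrite('pics/'+fn,c['img'][:,:,::-1].copy()); return c
def w(c,p): 
    M=np.array(c['world_from_camera']); return (M[:3,:3]@np.array(p)+M[:3,3])
def ray(c,u,v,z):
    f=240/np.tan(np.radians(c['vertical_fov'])/2); M=np.array(c['world_from_camera'])
    d=M[:3,:3]@np.array([(u-c['cx'])/f,-(v-c['cy'])/f,-1]); o=M[:3,3]; return o+d*(z-o[2])/d[2]
E
python3 - <<'E'
from h import *
o=get_obs(); print({k:np.round(v,3) for k,v in o.items()})
for cam in ['top','scene']:
    c=see(cam,cam+'0.png'); print(cam,c['vertical_fov'],c['cx'],c['cy'],[k for k in c])
    for l in ['box_a_mid','crate','tray','ashtray','jar','teaspoon','tile_l','cup']:
        print(l,[(np.round(w(c,d['position'])).tolist(),round(d['score'],2)) for d in spot_point(cam,l)])
E
```

```text
{'time': np.float64(0.0), 'joint_positions': array([ 1.17 ,  0.343,  1.525, -0.   ,  1.275, -0.146]), 'dq': array([ 0.   ,  0.001,  0.   ,  0.   , -0.   ,  0.   ]), 'tau': array([ 1.0000e-03, -4.3123e+01, -2.4423e+01,  7.2000e-02,  5.6000e-02,
       -0.0000e+00]), 'tool_pos': array([132.128, 507.657, 212.438]), 'tcp_rot': array([-3.141e+00,  2.000e-03,  1.316e+00]), 'contact_force': array([-0.618,  0.736,  0.029]), 'moment': array([ 0.003,  0.018, -0.015]), 'grip_width': np.float64(91.765)}
top 53.19827657981976 323.6831383881658 239.20317650570377 ['img', 'vertical_fov', 'cx', 'cy', 'world_from_camera']
box_a_mid [([555.0, 28.0, 18.0], 0.94)]
crate [([485.0, -289.0, 2.0], 0.87)]
tray [([450.0, 287.0, -1.0], 0.58)]
ashtray [([780.0, -169.0, -3.0], 0.77)]
jar [([779.0, 154.0, 2.0], 0.7)]
teaspoon [([769.0, 30.0, 2.0], 0.9)]
tile_l [([674.0, -170.0, 1.0], 0.87), ([669.0, 157.0, 2.0], 0.84)]
cup [([730.0, 287.0, -2.0], 0.77)]
scene 48.31735051454308 319.20709091357435 244.15020702831222 ['img', 'vertical_fov', 'cx', 'cy', 'world_from_camera']
box_a_mid [([559.0, 26.0, 16.0], 0.66)]
crate [([486.0, -288.0, 3.0], 0.72)]
tray [([453.0, 285.0, -3.0], 0.94)]
ashtray [([777.0, -168.0, 2.0], 0.59)]
jar [([486.0, -288.0, 4.0], 0.73)]
teaspoon [([769.0, 30.0, -1.0], 0.61)]
tile_l [([672.0, 160.0, 2.0], 0.81), ([673.0, -166.0, 3.0], 0.77)]
cup [([732.0, 288.0, 0.0], 0.6)]
```

View pics/top0.png

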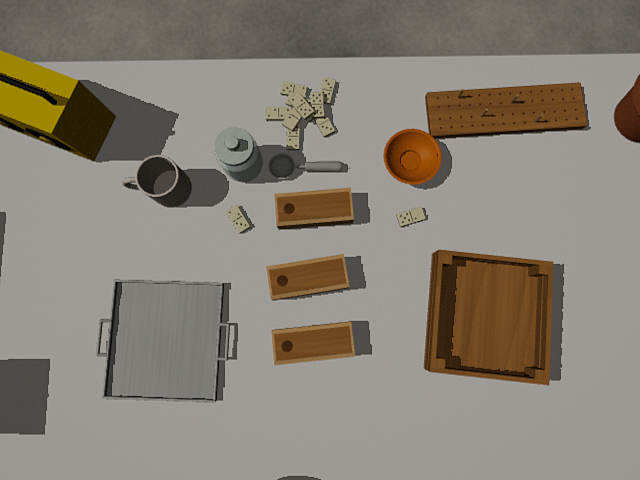

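View pics/scene0.png

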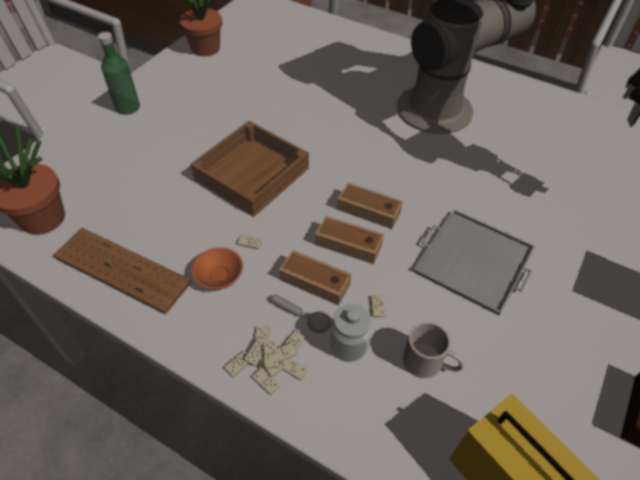

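The top view shows three boxes, at about (314,208), (308,277) and (314,343). The tray is on the left at (167,340) and the crate on the right at (492,317). Next I'll measure their poses from the picture.

Run:
```python
from h import *
c=capture('top'); im=c['img']
big=cv2.resize(im[170:410,90:570,::-1],None,fx=1.66,fy=1.66,interpolation=cv2.INTER_CUBIC); cv2.imwrite('pics/z.png',big)
hsv=cv2.cvtColor(im,cv2.COLOR_RGB2HSV)
m=((hsv[:,:,1]>90)&(hsv[:,:,2]>60)).astype(np.uint8)
n,l,s,ce=cv2.connectedComponentsWithStats(m)
for i in range(1,n):
    if s[i,4]>800:
        cn=cv2.findContours((l==i).astype(np.uint8),0,1)[0][0]
        r=cv2.minAreaRect(cn); b=cv2.boxPoints(r)
        print(s[i].tolist(),np.round(b).tolist(),[np.round(ray(c,*p,40)[:2]).tolist() for p in b])
for l_ in ['box_a_mid']:
    print([(np.round(w(c,d['position'])).tolist(),round(d['score'],2)) for d in search_frame('top',l_)+spot_point('top',l_)])
```

```text
[0, 50, 89, 109, 4087] [[-25.0, 115.0], [0.0, 50.0], [113.0, 94.0], [88.0, 158.0]] [[868.0, 648.0], [999.0, 613.0], [906.0, 391.0], [779.0, 430.0]]
[614, 75, 26, 61, 960] [[614.0, 75.0], [639.0, 75.0], [639.0, 135.0], [614.0, 135.0]] [[930.0, -556.0], [930.0, -603.0], [811.0, -590.0], [811.0, -543.0]]
[383, 83, 205, 102, 9236] [[367.0, 114.0], [566.0, 43.0], [594.0, 122.0], [395.0, 193.0]] [[859.0, -87.0], [996.0, -472.0], [837.0, -509.0], [707.0, -134.0]]
[275, 188, 79, 38, 2440] [[274.0, 194.0], [351.0, 187.0], [353.0, 219.0], [276.0, 226.0]] [[708.0, 86.0], [718.0, -54.0], [658.0, -58.0], [648.0, 81.0]]
[424, 250, 129, 135, 12879] [[423.0, 375.0], [432.0, 249.0], [558.0, 258.0], [549.0, 384.0]] [[385.0, -171.0], [603.0, -197.0], [583.0, -419.0], [367.0, -384.0]]
[266, 254, 83, 46, 2628] [[265.0, 266.0], [344.0, 254.0], [349.0, 287.0], [271.0, 300.0]] [[575.0, 101.0], [596.0, -39.0], [537.0, -47.0], [516.0, 91.0]]
[272, 321, 83, 44, 2770] [[270.0, 330.0], [351.0, 321.0], [355.0, 356.0], [274.0, 365.0]] [[465.0, 91.0], [478.0, -49.0], [419.0, -55.0], [406.0, 84.0]]
[([556.0, 28.0, 39.0], 0.63), ([557.0, 31.0, 17.0], 0.58)]
```

View pics/z.png

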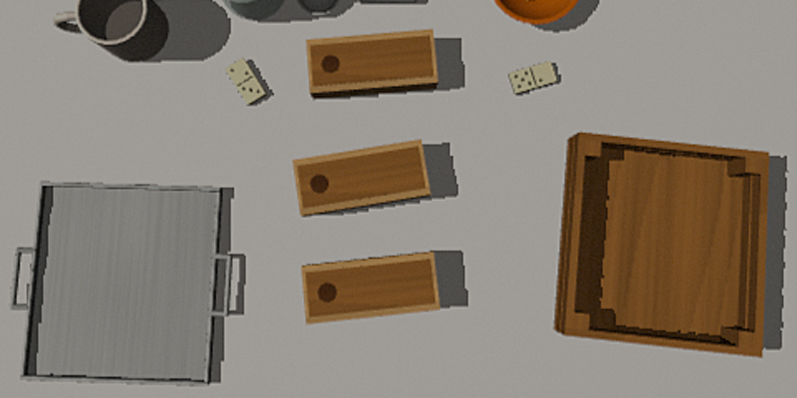

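Run:
```python
from h import *
c=capture('top')
for nm,P,z in [('crate',[(577,134),(769,152),(763,356),(557,333)],55),('crateout',[(580,132),(769,152),(763,356),(564,331)],55),('tray',[(41,182),(222,187),(212,383),(22,377)],14)]:
    Q=np.array([ray(c,90+u/1.66,170+v/1.66,z)[:2] for u,v in P]); print(nm,Q.round().tolist(),Q.mean(0).round())
    for i in range(4):
        d=Q[(i+1)%4]-Q[i]; print(np.linalg.norm(d).round(),np.degrees(np.arctan2(d[1],d[0])).round(1))
```

```text
crate [[598.0, -203.0], [576.0, -403.0], [369.0, -379.0], [394.0, -172.0]] [ 484. -290.]
202.0 -96.2
208.0 173.3
208.0 83.1
206.0 -8.5
crateout [[600.0, -206.0], [576.0, -403.0], [369.0, -379.0], [396.0, -180.0]] [ 485. -292.]
199.0 -96.9
208.0 173.3
201.0 82.3
205.0 -7.4
tray [[557.0, 379.0], [549.0, 180.0], [342.0, 186.0], [351.0, 388.0]] [450. 283.]
200.0 -92.3
207.0 178.2
202.0 87.6
206.0 -2.4
```

```bash
python3 -m handwheel '{"translation": [[0.22,-0.33,0],[0.22,-0.33,0],[0.22,-0.33,0],[0.22,-0.33,0],[0.22,-0.33,0],[0.22,-0.33,0],[0.22,-0.33,0],[0.22,-0.33,0]], "twist": [-0.1,-0.1,-0.1,-0.1,-0.1,-0.1,-0.1,-0.1]}' 0
```

```text
time: 2.1
tool_pos: [401.2, 102.8, 214.2]
tcp_rot: [-3.141, -0.008, 0.027]
contact_force: [1.3, 1.1, 0.2]
grip_width: 91.9
```

```bash
python3 -m handwheel '{"translation": [[0.09,-0.19,-0.26],[0.09,-0.19,-0.26],[0.09,-0.19,-0.26],[0,0,0],[0,0,-0.13],[0,0,-0.13],[0,0,-0.1],[0,0,0]], "twist": [0.042,0,0,0,0,0,0,0]}' 0
python3 - <<'E'
from h import *
see('wrist','w1.png')
E
```

```text
time: 3.1
tool_pos: [448.0, 12.6, 44.0]
tcp_rot: [3.141, -0.02, 0.087]
contact_force: [-0.1, -0.5, 0.7]
grip_width: 92.1
```

View pics/w1.png

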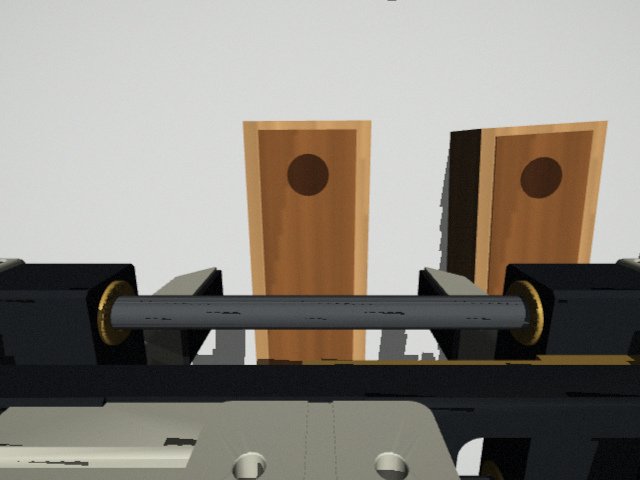

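The wrist view shows the near box between the open fingers, between columns 245 and 370. It sits slightly toward the robot side, so I'll centre on it, finish lowering and close.

```bash
python3 -m handwheel '{"translation": [[-0.04,0.03,-0.07],[0,0,-0.01],[0,0,0],[0,0,0],[0,0,0],[0,0,0],[0,0,0],[0,0,0]], "twist": [0,0,0,0,0,0,0,0]}' 255
python3 -m handwheel '{"translation": [[0,0,0.1],[0,0,0.2],[0,0,0.2],[0,0,0.15],[0,0,0],[0,0,0],[0,0,0],[0,0,0]], "twist": [0,0,0,0,0,0,0,0]}' 255
python3 -c "
from h import *
print(get_obs()['contact_force'],get_obs()['moment'])"
```

```text
time: 4.15
tool_pos: [443.7, 17.7, 34.3]
tcp_rot: [3.14, -0.025, 0.087]
contact_force: [0.5, -0.3, -1.4]
grip_width: 16.3
time: 5.15
tool_pos: [441.3, 17.8, 131.7]
tcp_rot: [3.141, -0.019, 0.087]
contact_force: [0.2, -0.7, -0.9]
grip_width: 0.5
[ 0.23463399 -0.6613291  -0.9314656 ] [-0.13840614  0.05246486  0.01883603]
```

Run:
```python
from h import *
see('wrist','w2.png');see('top','t2.png')
```

```text
(no output)
```

View pics/w2.png

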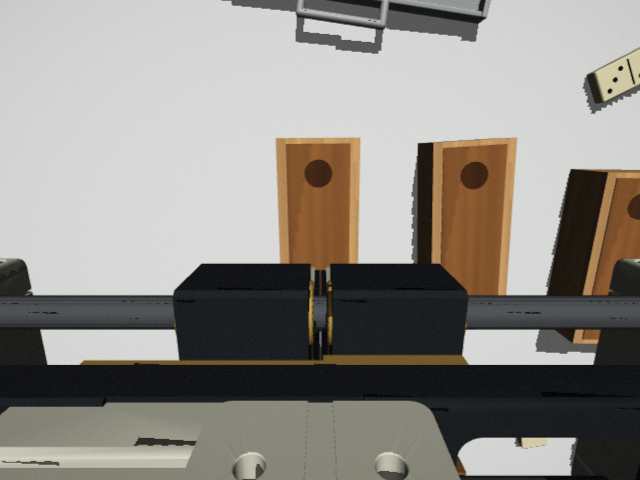

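View pics/t2.png

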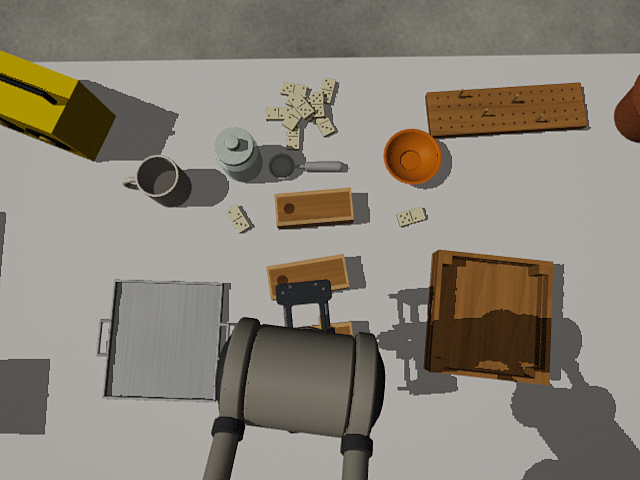

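Run:
```python
from h import *
see('scene','s2.png')
c=capture('wrist'); M=np.array(c['world_from_camera']); print(M.round(3).tolist(), c['vertical_fov'],c['cx'],c['cy'])
for p in [(277,139),(359,139)]: print(ray(c,*p,40).round())
print(get_obs()['tool_pos'])
```

```text
[[0.996, -0.08, -0.04, 431.29], [0.088, 0.966, 0.242, 81.931], [0.019, -0.245, 0.969, 304.934], [0.0, 0.0, 0.0, 1.0]] 67.4667562953939 319.9759131752825 236.31209381220344
[406.  84.  40.]
[464.  89.  40.]
[441.64880776  17.79917663 132.19122   ]
```

View pics/s2.png

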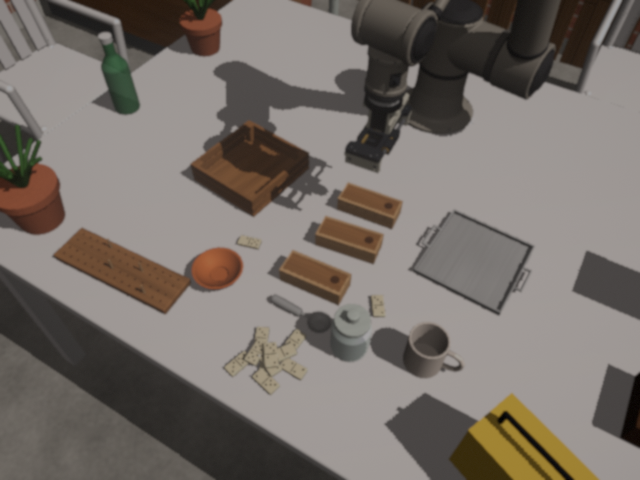

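```bash
cat >> h.py <<'E'
def proj(c,p):
    f=240/np.tan(np.radians(c['vertical_fov'])/2); M=np.array(c['world_from_camera'])
    q=M[:3,:3].T@(np.array(p)-M[:3,3]); return c['cx']+f*q[0]/-q[2], c['cy']-f*q[1]/-q[2]
E
python3 - <<'E'
from h import *
c=capture('scene'); im=c['img'][80:230,300:450,::-1]
im=cv2.resize(im,None,fx=4,fy=4,interpolation=cv2.INTER_CUBIC)
for z,col in [(110,(0,0,255)),(132,(0,255,0)),(179,(255,0,0)),(40,(0,255,255))]:
    u,v=proj(c,(441,18,z)); print(z,u,v); cv2.circle(im,(int((u-300)*4),int((v-80)*4)),4,col,-1)
cv2.imwrite('pics/s3.png',im)
E
```

```text
110 372.7383183292477 177.87520574886997
132 373.6693879962821 170.71010908727666
179 375.75312749833614 154.6745797617952
40 369.9473172077562 199.35350487743744
```

View pics/s3.png

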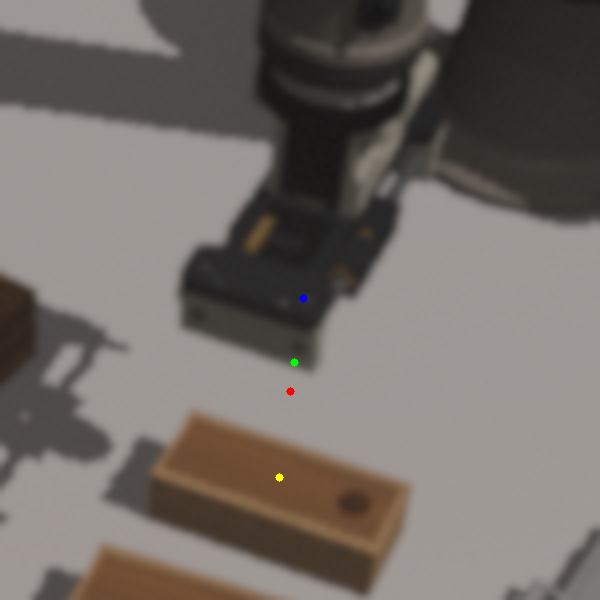

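Run:
```python
from h import *
from scipy.spatial.transform import Rotation as R
o=get_obs(); Rt=R.from_euler('xyz',o['tcp_rot']).as_matrix()
T=lambda p: Rt@np.array(p)+o['tool_pos']
cs=capture('scene');cw=capture('wrist')
for n,p in [('tip',(0,0,22)),('grasp',(0,0,3)),('body0',(0,0,-44)),('body+x',(95,37,-44)),('body+x',(95,-37,-44)),('body-x',(-95,37,-44)),('tip+fingerback',(20,9,22)),('tipback',(-20,9,22))]:
    u=proj(cs,T(p)); print(n,T(p).round(),np.round(u),((np.array(u)-[300,80])*4).round(),'wrist',np.round(proj(cw,T(p))))
print(Rt.round(3), np.linalg.inv(np.block([[Rt,o['tool_pos'][:,None]],[np.array([0,0,0,1])]]))@cw['world_from_camera'])
```

```text
tip [442.  18. 110.] [372. 178.] [290. 392.] wrist [322. 263.]
grasp [442.  18. 129.] [373. 172.] [293. 367.] wrist [322. 274.]
body0 [441.  18. 176.] [376. 156.] [302. 302.] wrist [323. 316.]
body+x [539. -11. 178.] [342. 178.] [166. 390.] wrist [551. 397.]
body+x [532.  63. 178.] [375. 189.] [300. 437.] wrist [582. 224.]
body-x [349. -27. 174.] [376. 125.] [304. 182.] wrist [ 95. 397.]
tip+fingerback [463.  11. 111.] [365. 182.] [261. 410.] wrist [357. 278.]
tipback [423.   7. 110.] [372. 171.] [288. 365.] wrist [287. 278.]
[[ 0.996  0.087  0.021]
 [ 0.087 -0.996  0.001]
 [ 0.021  0.001 -1.   ]] [[ 9.99999014e-01 -1.25575934e-03  6.28437030e-04 -1.16988704e+00]
 [-1.06462524e-03 -9.69817065e-01 -2.43831351e-01 -6.46077301e+01]
 [ 9.15662452e-04  2.43830442e-01 -9.69817445e-01 -1.73095547e+02]
 [ 0.00000000e+00  0.00000000e+00  0.00000000e+00  1.00000000e+00]]
```

The close went over the lid: the scene and wrist pictures both suggest the tips sit about 40 mm higher than I assumed. I'll open the gripper and measure where the tips really are.

```bash
python3 -m handwheel '{"translation": [[0,0,0],[0,0,0],[0,0,0],[0,0,0],[0,0,0],[0,0,0],[0,0,-0.2],[0,0,-0.2]], "twist": [0,0,0,0,0,0,0,0]}' 0
python3 - <<'E'
from h import *
c=see('wrist','w3.png'); o=get_obs(); print(o['tool_pos'],o['grip_width'])
c=see('scene','s4.png'); im=c['img'][80:230,300:450,::-1]
cv2.imwrite('pics/s4.png',cv2.resize(im,None,fx=4,fy=4,interpolation=cv2.INTER_CUBIC))
E
```

```text
time: 6.5
tool_pos: [444.0, 17.5, 73.3]
tcp_rot: [3.139, -0.028, 0.087]
contact_force: [0.7, -0.4, -0.4]
grip_width: 76.3
[441.78100271  17.74042312  70.14946101] 79.609525714386
```

View pics/w3.png

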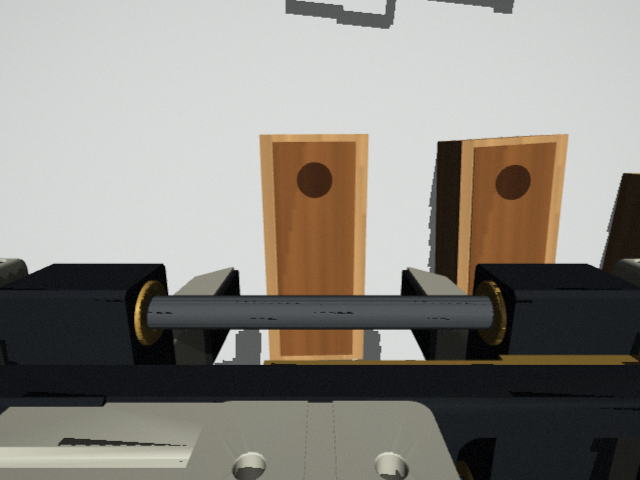

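View pics/s4.png

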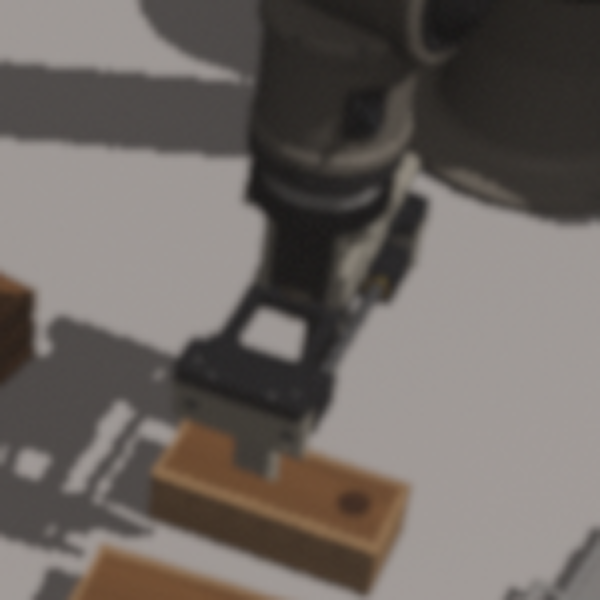

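Run:
```python
from h import *
c=capture('scene'); o=get_obs(); print(o['tool_pos'],o['grip_width'])
for x in (482,492,502):
  for z in (50,60,70,80,90,100):
    u=np.array(proj(c,(x,21,z))); print(x,z,((u-[300,80])*4).round())
```

```text
[442.73763194  17.68401447  73.02068061] 87.65902759731559
482 50 [253. 513.]
482 60 [254. 501.]
482 70 [256. 489.]
482 80 [257. 476.]
482 90 [259. 464.]
482 100 [260. 452.]
492 50 [245. 524.]
492 60 [246. 512.]
492 70 [248. 500.]
492 80 [249. 488.]
492 90 [250. 475.]
492 100 [252. 463.]
502 50 [236. 535.]
502 60 [238. 523.]
502 70 [239. 511.]
502 80 [240. 499.]
502 90 [242. 487.]
502 100 [243. 474.]
```

```bash
python3 -m handwheel '{"translation": [[0,0,-0.15],[0,0,-0.15],[0,0,-0.08],[0,0,-0.06],[0,0,-0.04],[0,0,0],[0,0,0],[0,0,0]], "twist": [0,0,0,0,0,0,0,0]}' 0
python3 - <<'E'
from h import *
c=see('scene','s5.png'); im=c['img'][120:270,300:450,::-1]
cv2.imwrite('pics/s5.png',cv2.resize(im,None,fx=4,fy=4,interpolation=cv2.INTER_CUBIC))
E
```

```text
time: 7.65
tool_pos: [448.3, 17.1, 5.1]
tcp_rot: [3.137, -0.035, 0.087]
contact_force: [0.5, 0.9, 0.5]
grip_width: 92.0
```

View pics/s5.png

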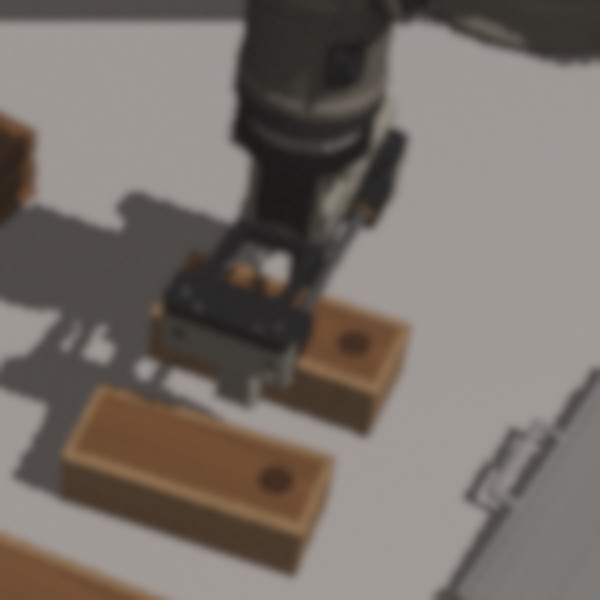

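The scene view shows the front finger reaching down past the lid edge beside the box. I'll close on it.

```bash
python3 -m handwheel '{"translation": [[-0.04,0,-0.03],[0,0,-0.01],[0,0,0],[0,0,0],[0,0,0],[0,0,0],[0,0,0],[0,0,0]], "twist": [0,0,0,0,0,0,0,0]}' 255
```

```text
time: 8.7
tool_pos: [441.8, 17.1, -1.1]
tcp_rot: [3.137, -0.035, 0.087]
contact_force: [-0.1, -0.1, 0.0]
grip_width: 60.1
```

```bash
python3 -m handwheel '{"translation": [[0,0,0.1],[0,0,0.15],[0,0,0.2],[0,0,0.2],[0,0,0.1],[0,0,0],[0,0,0],[0,0,0]], "twist": [0,0,0,0,0,0,0,0]}' 255
python3 - <<'E'
from h import *
for i in range(3):
    c=see('scene','s6.png'); o=get_obs(); print(o['contact_force'],o['grip_width'])
E
```

```text
time: 9.7
tool_pos: [439.1, 17.4, 112.1]
tcp_rot: [3.139, -0.029, 0.087]
contact_force: [-0.7, 0.3, -2.5]
grip_width: 60.0
[-0.24775938  0.52822928 -1.65258485] 60.236733254572364
[-0.15351079 -0.38623644 -0.42045867] 60.12837274591052
[ 0.27936036  0.54826092 -1.9083419 ] 60.266901271175726
```

View pics/s6.png

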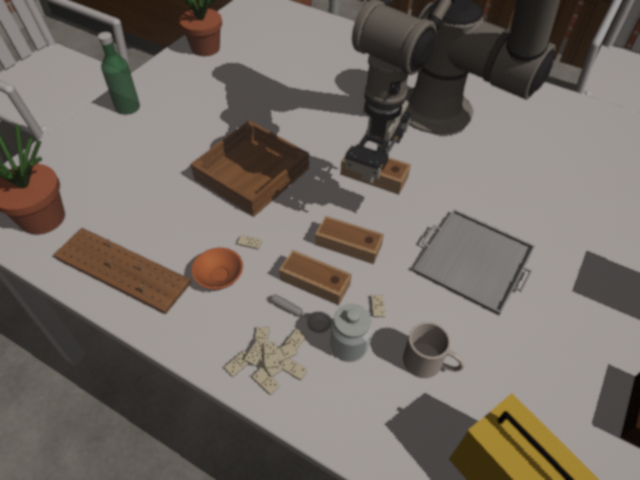

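```bash
python3 -m handwheel '{"translation": [[-0.03,0.2,0],[-0.04,0.3,-0.05],[-0.04,0.35,-0.05],[-0.04,0.35,-0.05],[-0.04,0.35,-0.1],[-0.03,0.2,-0.05],[0,0.05,0],[0,0,0]], "twist": [-0.01,-0.02,-0.02,-0.02,-0.01,0,0,0]}' 255
python3 - <<'E'
from h import *
c=see('scene','s7.png');F=[]
for i in range(2):
    see('wrist','w7.png'); o=get_obs(); F.append(o['contact_force'])
print(F)
E
```

```text
time: 10.85
tool_pos: [405.2, 294.3, 63.9]
tcp_rot: [3.137, -0.029, -0.046]
contact_force: [-0.2, -0.1, -1.3]
grip_width: 60.3
[array([-0.01051581, -0.01906095, -1.69324979]), array([ 0.22104978,  0.49407429, -0.52771279])]
```

View pics/s7.png

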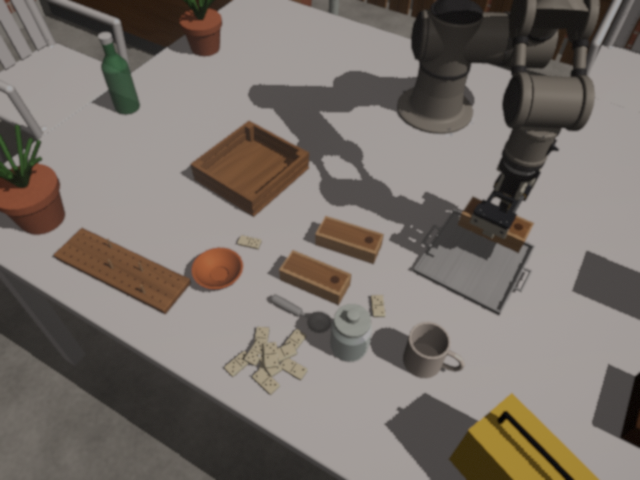

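View pics/w7.png

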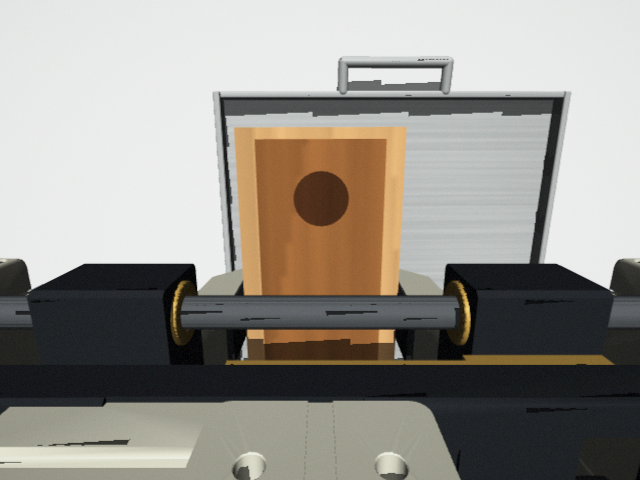

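Run:
```python
from h import *
c=capture('wrist')
for p in [(235,127),(405,127)]: print('box',ray(c,*p,105).round(1))
for p in [(215,94),(571,94)]: print('tray',ray(c,*p,14).round(1))
print(get_obs()['tool_pos'],get_obs()['tcp_rot'])
```

```text
box [376.9 365.9 105. ]
box [436.6 363.2 105. ]
tray [349.6 389.5  14. ]
tray [558.9 380.5  14. ]
[405.6262678  293.4270291   64.34963293] [ 3.13755956 -0.02972867 -0.04797085]
```

```bash
python3 -m handwheel '{"translation": [[0,-0.04,-0.1],[0,-0.01,-0.1],[0,0,-0.08],[0,0,-0.05],[-0.01,0,-0.02],[0,0,-0.02],[0,0,0],[0,0,0]], "twist": [0,0,0,0,0,0,0,0]}' 255
```

```text
time: 12.05
tool_pos: [406.9, 283.4, 9.3]
tcp_rot: [3.14, -0.034, -0.053]
contact_force: [0.0, 0.4, -2.3]
grip_width: 60.3
```

```bash
python3 -m handwheel '{"translation": [[0,0,-0.03],[0,0,-0.01],[0,0,0],[0,0,0],[0,0,0],[0,0,0],[0,0,0],[0,0,0]], "twist": [0,0,0,0,0,0,0,0]}' 255
```

```text
time: 13.05
tool_pos: [407.1, 283.7, 3.3]
tcp_rot: [3.14, -0.035, -0.053]
contact_force: [0.1, -1.0, -2.0]
grip_width: 60.3
```

```bash
python3 -m handwheel '{"translation": [[0,0,-0.01],[0,0,-0.005],[0,0,0],[0,0,0],[0,0,0],[0,0,0],[0,0,0],[0,0,0]], "twist": [0,0,0,0,0,0,0,0]}' 255
python3 -m handwheel '{"translation": [[0,0,0],[0,0,0],[0,0,0],[0,0,0],[0,0,0.1],[0,0,0.2],[0,0,0.25],[0,0,0.2]], "twist": [0,0,0,0,0,0,0,0]}' 60
```

```text
time: 14.05
tool_pos: [407.4, 283.8, 2.9]
tcp_rot: [3.141, -0.036, -0.053]
contact_force: [-0.5, -0.2, 1.1]
grip_width: 60.4
time: 15.05
tool_pos: [406.2, 283.2, 119.5]
tcp_rot: [3.139, -0.033, -0.053]
contact_force: [0.3, 0.1, -1.0]
grip_width: 70.0
```

```bash
python3 -m handwheel '{"translation": [[0.12,-0.2,0],[0.2,-0.33,0],[0.2,-0.33,0],[0.2,-0.35,-0.05],[0.17,-0.3,-0.1],[0.1,-0.15,-0.1],[0.01,-0.03,-0.05],[0,0,0]], "twist": [0.03,0.03,0.03,0.03,0.01,0,0,0]}' 0
python3 - <<'E'
from h import *
c=see('wrist','w8.png'); o=get_obs(); print(o['tool_pos'],o['tcp_rot'])
see('scene','s8.png')
E
```

```text
time: 16.05
tool_pos: [562.9, 23.1, 86.1]
tcp_rot: [-3.141, -0.052, 0.161]
contact_force: [-0.5, 0.2, 0.1]
grip_width: 92.0
[563.18194628  23.43012179  86.54327738] [-3.14134038 -0.05241356  0.1617813 ]
```

View pics/w8.png

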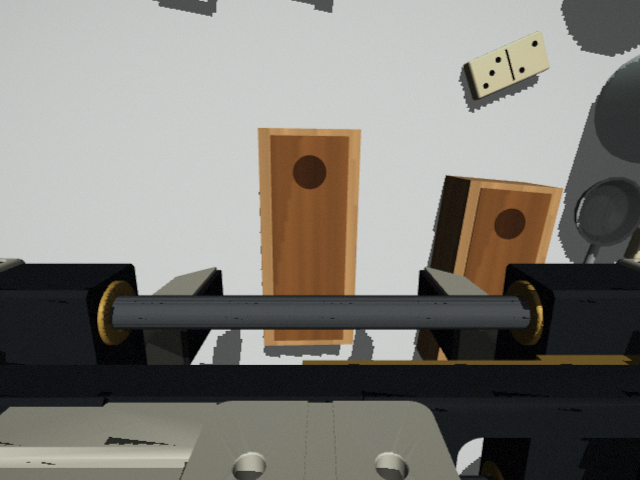

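View pics/s8.png

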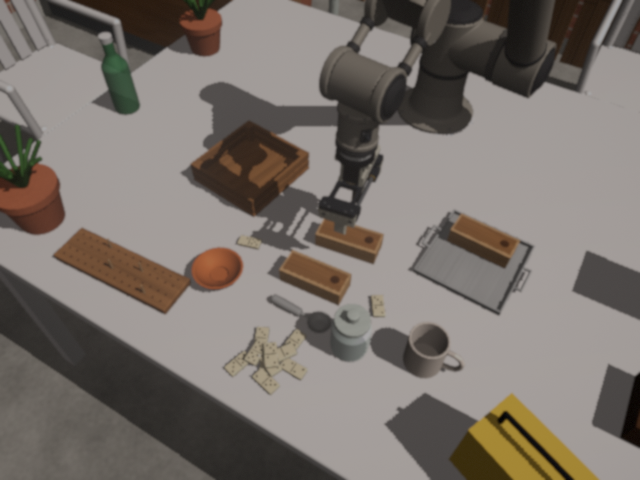

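Run:
```python
from h import *
c=capture('wrist'); Q=[ray(c,*p,40)[:2] for p in [(258,129),(361,129),(354,345),(264,346)]]
print(np.round(Q,1), np.mean(Q,0)); d=Q[1]-Q[0]; print(np.degrees(np.arctan2(d[1],d[0])))
from scipy.spatial.transform import Rotation as R
o=get_obs(); Rt=R.from_euler('xyz',o['tcp_rot']).as_matrix(); print(o['tool_pos'],o['tcp_rot'],Rt@[0,0,-25]+o['tool_pos'])
```

```text
[[516.7  91.4]
 [576.2 101.4]
 [598.5 -39.1]
 [537.8 -47.9]] [557.31222979  26.45074814]
9.49673711343444
[563.35588854  23.93462076  86.81767199] [-3.14153828 -0.05317689  0.16282278] [562.04488828  23.71787585 111.78233301]
```

```bash
python3 -m handwheel '{"translation": [[-0.04,0.02,-0.08],[0,0,-0.12],[-0.01,0,-0.12],[-0.01,0,-0.1],[0,0,-0.07],[0,0,-0.04],[0,0,-0.02],[0,0,0]], "twist": [0,0,0,0,0,0,0,0]}' 0
```

```text
time: 17.2
tool_pos: [550.8, 32.7, 1.5]
tcp_rot: [-3.141, -0.054, 0.17]
contact_force: [0.5, -0.2, -0.2]
grip_width: 91.9
```

```bash
python3 -m handwheel '{"translation": [[0.04,-0.03,0],[0,0,0],[0,0,0],[0,0,0],[0,0,0],[0,0,0],[0,0,0],[0,0,0]], "twist": [0,0,0,0,0,0,0,0]}' 255
python3 -m handwheel '{"translation": [[0,0,0.06],[0,0,0.12],[0,0,0.2],[0,0,0.2],[0,0,0.15],[0,0,0.05],[0,0,0],[0,0,0]], "twist": [0,0,0,0,0,0,0,0]}' 255
python3 - <<'E'
from h import *
F=[]
for i in range(3):
    c=see('scene','s9.png'); F.append(get_obs()['contact_force'][2])
print(F)
E
```

```text
time: 18.2
tool_pos: [558.5, 27.5, 2.7]
tcp_rot: [3.141, -0.057, 0.169]
contact_force: [1.0, -0.1, 0.6]
grip_width: 60.7
time: 19.2
tool_pos: [551.4, 28.3, 119.3]
tcp_rot: [-3.138, -0.041, 0.17]
contact_force: [-0.6, -0.2, -5.1]
grip_width: 60.9
[np.float64(-6.477054849761272), np.float64(-5.218050814031257), np.float64(-5.223779700131847)]
```

View pics/s9.png

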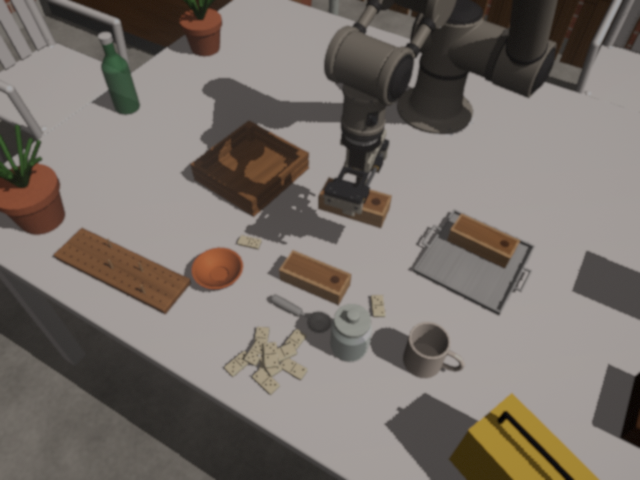

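Its weight reads about 5.4 N, so this box is full and goes to the near slot of the crate.

```bash
python3 -m handwheel '{"translation": [[-0.07,-0.2,0],[-0.12,-0.33,0],[-0.12,-0.37,0],[-0.12,-0.37,0],[-0.12,-0.35,0],[-0.1,-0.28,0],[-0.05,-0.12,0],[0,0,0]], "twist": [-0.03,-0.04,-0.04,-0.04,-0.03,-0.01,0,0]}' 255
python3 - <<'E'
from h import *
c=see('wrist','w10.png'); o=get_obs(); print(o['tool_pos'],o['tcp_rot'],o['contact_force'])
see('scene','s10.png')
E
```

```text
time: 20.35
tool_pos: [441.7, -283.2, 115.7]
tcp_rot: [-3.137, -0.039, -0.137]
contact_force: [0.0, 0.7, -5.4]
grip_width: 60.3
[ 441.93258637 -282.39170944  115.70087444] [-3.13638574 -0.03857534 -0.1361241 ] [-0.09779612  0.68901332 -5.35532701]
```

View pics/w10.png

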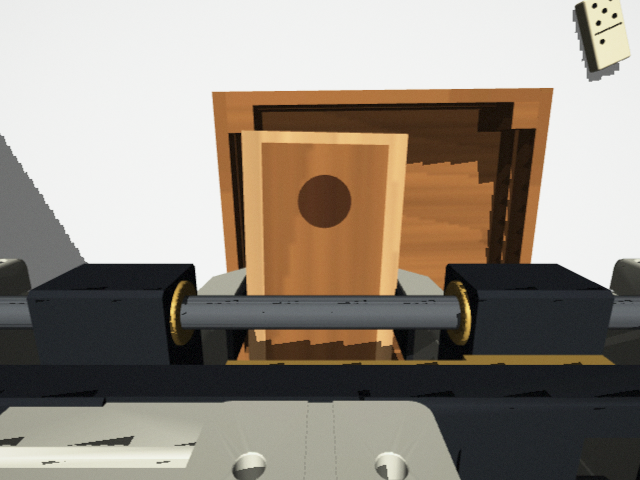

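View pics/s10.png

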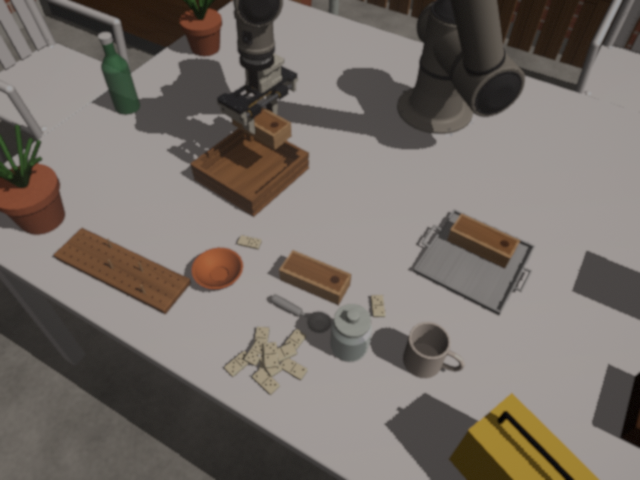

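Run:
```python
from h import *
c=capture('wrist')
B=[ray(c,*p,153)[:2] for p in [(241,132),(408,134)]]; C=[ray(c,*p,55)[:2] for p in [(213,93),(552,89)]]
for n,Q in (('box',B),('crate',C)):
    d=Q[1]-Q[0]; print(n,np.round(Q,1).tolist(),np.linalg.norm(d),np.degrees(np.arctan2(d[1],d[0])))
C=np.array(C);d=C[1]-C[0];x=d/np.linalg.norm(d);y=np.array([-x[1],x[0]]); cen=C.mean(0)-100*y
bx=(B[1]-B[0])/np.linalg.norm(B[1]-B[0]); bc=(B[0]+B[1])/2-70*np.array([-bx[1],bx[0]])
print('centre',cen,'boxc',bc,'slot',cen-43*x,'rel',(bc-cen)@x,(bc-cen)@y)
```

```text
box [[420.7, -209.0], [481.0, -217.8]] 60.93626646776669 -8.248899745716066
crate [[392.0, -178.3], [600.2, -202.8]] 209.57297441844017 -6.734527837734199
centre [ 484.38293549 -289.84999234] boxc [ 440.82304451 -282.6752653 ] slot [ 441.67962858 -284.80741567] rel -44.10070940123659 2.016987920129285
```

```bash
python3 -m handwheel '{"translation": [[0,-0.01,-0.05],[0,0,-0.08],[0,0,-0.08],[0,0,-0.06],[0,0,-0.03],[0,0,0],[0,0,0],[0,0,0]], "twist": [0.015,0,0,0,0,0,0,0]}' 255
```

```text
time: 21.5
tool_pos: [443.5, -280.1, 67.2]
tcp_rot: [-3.135, -0.038, -0.105]
contact_force: [-0.5, -0.7, -5.2]
grip_width: 60.3
```

```bash
python3 -m handwheel '{"translation": [[-0.01,-0.03,0],[0,0,-0.05],[0,0,-0.07],[0,0,-0.07],[0,0,-0.06],[0,0,-0.03],[0,0,0],[0,0,0]], "twist": [0,0,0,0,0,0,0,0]}' 255
```

```text
time: 22.5
tool_pos: [441.8, -285.0, 22.0]
tcp_rot: [-3.135, -0.038, -0.105]
contact_force: [0.1, 0.1, -5.0]
grip_width: 60.7
```

```bash
python3 -m handwheel '{"translation": [[0,0,-0.03],[0,0,-0.025],[0,0,-0.015],[0,0,-0.01],[0,0,0],[0,0,0],[0,0,0],[0,0,0]], "twist": [0,0,0,0,0,0,0,0]}' 255
```

```text
time: 23.5
tool_pos: [442.2, -285.4, 10.7]
tcp_rot: [-3.136, -0.04, -0.105]
contact_force: [-1.0, -0.2, -3.7]
grip_width: 60.5
```

```bash
python3 -m handwheel '{"translation": [[0,0,-0.01],[0,0,-0.01],[0,0,0],[0,0,0],[0,0,0],[0,0,0],[0,0,0],[0,0,0]], "twist": [0,0,0,0,0,0,0,0]}' 255
python3 -m handwheel '{"translation": [[0,0,0],[0,0,0],[0,0,0],[0,0,0],[0,0,0.06],[0,0,0.1],[0,0,0.15],[0,0,0.2]], "twist": [0,0,0,0,0,0,0,0]}' 72
```

```text
time: 24.5
tool_pos: [442.2, -285.6, 10.2]
tcp_rot: [-3.137, -0.04, -0.105]
contact_force: [-1.5, 0.5, -1.7]
grip_width: 59.9
time: 25.5
tool_pos: [442.6, -286.0, 90.5]
tcp_rot: [-3.137, -0.041, -0.105]
contact_force: [-0.2, 0.0, 0.3]
grip_width: 65.7
```

```bash
python3 -m handwheel '{"translation": [[0.1,0.15,0.1],[0.25,0.32,0.05],[0.26,0.32,0],[0.26,0.32,0],[0.26,0.32,0],[0.25,0.3,-0.05],[0.15,0.2,-0.05],[0.03,0.04,0]], "twist": [0.02,0.03,0.03,0.03,0.01,0,0,0]}' 0
python3 - <<'E'
from h import *
c=see('wrist','w11.png'); o=get_obs(); print(o['tool_pos'],o['tcp_rot'])
see('scene','s11.png')
E
```

```text
time: 26.5
tool_pos: [684.1, 15.7, 113.0]
tcp_rot: [3.137, -0.058, 0.086]
contact_force: [-0.4, -0.1, -0.6]
grip_width: 91.4
[684.35435909  15.39698031 113.49451014] [ 3.13670978 -0.05909236  0.08569867]
```

View pics/w11.png

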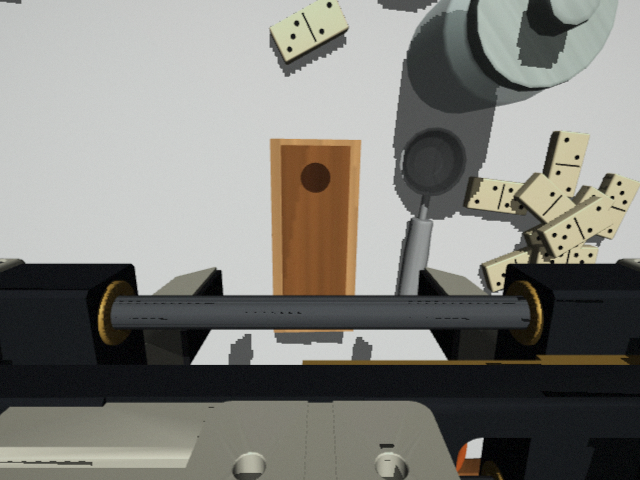

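View pics/s11.png

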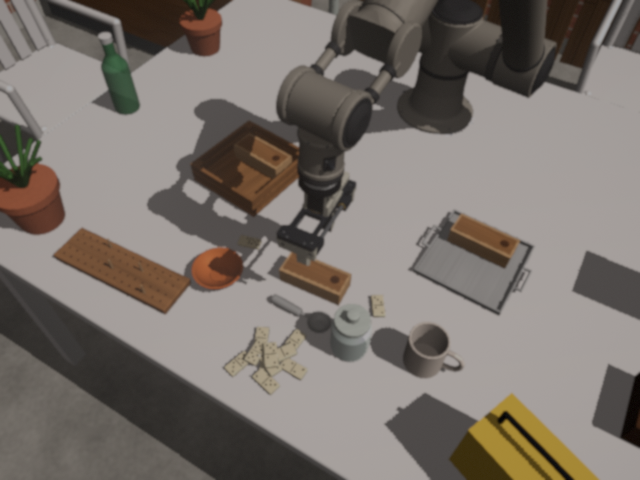

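Run:
```python
from h import *
c=capture('wrist'); Q=[ray(c,*p,40)[:2] for p in [(271,139),(361,140),(354,331),(274,330)]]
print(np.round(Q,1).tolist(), np.mean(Q,0)); d=Q[1]-Q[0]; print(np.degrees(np.arctan2(d[1],d[0])))
for p in [(412,220),(400,290)]: print(ray(c,*p,5).round())
from scipy.spatial.transform import Rotation as R
o=get_obs(); Rt=R.from_euler('xyz',o['tcp_rot']).as_matrix(); print(o['tool_pos'],o['tcp_rot'],Rt@[0,0,-25]+o['tool_pos'])
```

```text
[[648.8, 79.8], [708.2, 84.3], [719.0, -56.2], [658.3, -58.6]] [683.5722814   12.31212126]
4.3331760817748135
[763.  26.   5.]
[762. -35.   5.]
[683.40134486  12.75488983 113.59496418] [ 3.13603585 -0.05858276  0.08342822] [681.93115051  12.77135292 138.55169188]
```

```bash
python3 -m handwheel '{"translation": [[0,0,-0.08],[0,0,-0.12],[0,0,-0.13],[0,0,-0.13],[0,0,-0.11],[0,0,-0.08],[0,0,-0.04],[0,0,0]], "twist": [0,0,0,0,0,0,0,0]}' 40
```

```text
time: 27.65
tool_pos: [679.9, 3.8, 6.6]
tcp_rot: [3.135, -0.058, 0.073]
contact_force: [0.3, 0.5, -0.3]
grip_width: 77.1
```

```bash
python3 -m handwheel '{"translation": [[0.03,0.055,-0.02],[0,0,-0.01],[0,0,0],[0,0,0],[0,0,0],[0,0,0],[0,0,0],[0,0,0]], "twist": [0,0,0,0,0,0,0,0]}' 255
python3 -m handwheel '{"translation": [[0,0,0.06],[0,0,0.12],[0,0,0.2],[0,0,0.2],[0,0,0.15],[0,0,0.05],[0,0,0],[0,0,0]], "twist": [0,0,0,0,0,0,0,0]}' 255
python3 - <<'E'
from h import *
F=[]
for i in range(4):
    c=see('scene','s12.png'); F.append(get_obs()['contact_force'][2])
print(F)
E
```

```text
time: 28.65
tool_pos: [685.9, 12.8, 3.2]
tcp_rot: [3.134, -0.06, 0.074]
contact_force: [1.0, -0.7, -1.4]
grip_width: 60.4
time: 29.65
tool_pos: [681.6, 13.2, 124.4]
tcp_rot: [3.136, -0.052, 0.073]
contact_force: [-1.2, 0.7, -6.2]
grip_width: 60.4
[np.float64(-6.404223019009548), np.float64(-6.161803643450502), np.float64(-6.844962757454436), np.float64(-6.4381777005148635)]
```

View pics/s12.png

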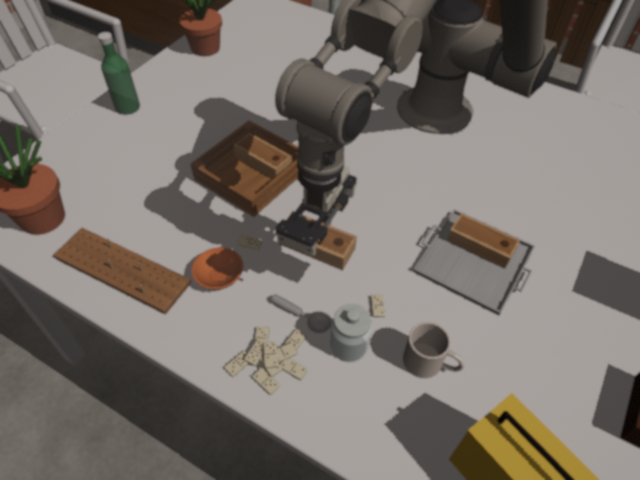

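About 6.4 N, so this one is full too. It goes in the far slot of the crate.

```bash
python3 -m handwheel '{"translation": [[-0.1,-0.2,0],[-0.17,-0.33,0],[-0.18,-0.36,0],[-0.18,-0.36,0],[-0.17,-0.35,0],[-0.14,-0.28,0],[-0.06,-0.12,0],[0,0,0]], "twist": [-0.02,-0.03,-0.03,-0.03,-0.01,0,0,0]}' 255
python3 - <<'E'
from h import *
c=see('wrist','w13.png'); o=get_obs(); print(o['tool_pos'],o['tcp_rot'],o['contact_force'])
see('scene','s13.png')
E
```

```text
time: 30.85
tool_pos: [525.5, -294.5, 121.2]
tcp_rot: [3.136, -0.051, -0.12]
contact_force: [-0.7, 1.0, -6.1]
grip_width: 60.5
[ 525.86111908 -293.69107903  121.16190913] [ 3.13617293 -0.05061971 -0.11870155] [ 0.77649444  0.11701554 -6.90455466]
```

View pics/w13.png

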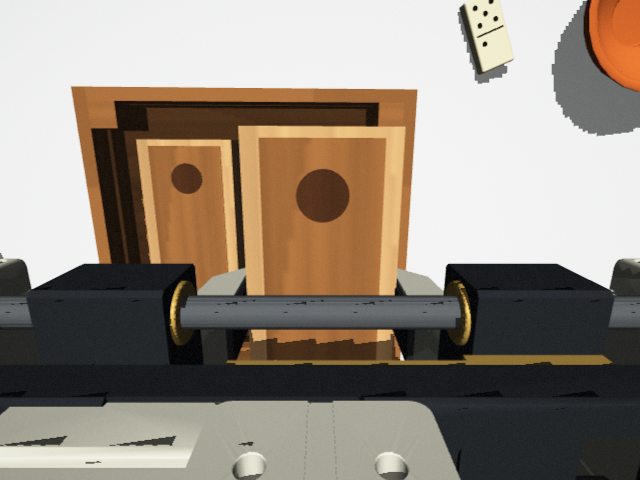

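View pics/s13.png

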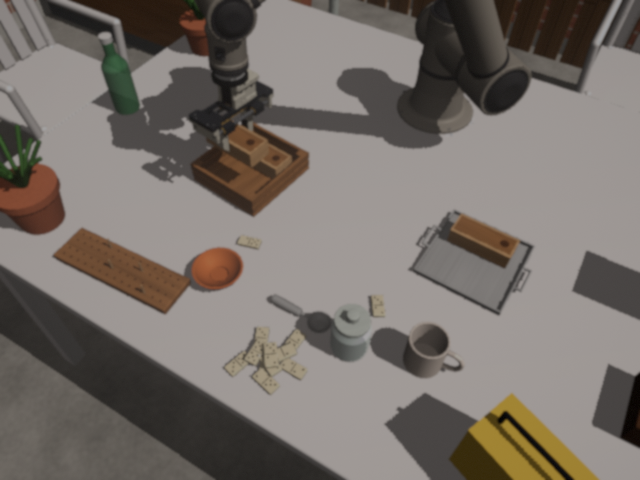

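Run:
```python
from h import *
c=capture('wrist')
B=[ray(c,*p,158)[:2] for p in [(238,127),(407,127)]]; C=[ray(c,*p,55)[:2] for p in [(73,87),(418,90)]]
A=[ray(c,*p,48)[:2] for p in [(136,140),(231,140)]]
C=np.array(C);d=C[1]-C[0];x=d/np.linalg.norm(d);y=np.array([-x[1],x[0]]); cen=C.mean(0)-100*y
print('crate',np.linalg.norm(d),np.degrees(np.arctan2(d[1],d[0])),cen)
for n,Q in (('box',B),('first',A)):
    bx=(Q[1]-Q[0])/np.linalg.norm(Q[1]-Q[0]); bc=(Q[0]+Q[1])/2-70*np.array([-bx[1],bx[0]])
    print(n,np.linalg.norm(Q[1]-Q[0]),np.degrees(np.arctan2(bx[1],bx[0])),bc,'rel',(bc-cen)@x,(bc-cen)@y)
print('slot',cen+45*x, get_obs()['tool_pos'])
```

```text
crate 210.38183455322604 -6.742868346032109 [ 485.02384556 -289.65932795]
box 61.269196534875555 -6.545434679847138 [ 524.95172884 -291.37546618] rel 39.853203566577115 2.983816212980813
first 60.64403914506875 -6.64040484397535 [ 440.69009986 -285.01223507] rel -44.57272547605053 -0.5904437278988789
slot [ 529.71258412 -294.94294844] [ 526.64248547 -292.17076983  121.2622496 ]
```

```bash
python3 -m handwheel '{"translation": [[0.02,-0.02,-0.05],[0,0,-0.08],[0,0,-0.08],[0,0,-0.06],[0,0,-0.03],[0,0,-0.02],[0,0,0],[0,0,0]], "twist": [0,0,0,0,0,0,0,0]}' 255
```

```text
time: 32.0
tool_pos: [531.1, -292.3, 69.0]
tcp_rot: [3.138, -0.05, -0.112]
contact_force: [0.5, -0.5, -6.4]
grip_width: 60.4
```

```bash
python3 -m handwheel '{"translation": [[-0.007,-0.02,0],[0,0,-0.05],[0,0,-0.07],[0,0,-0.07],[0,0,-0.06],[0,0,-0.03],[0,0,0],[0,0,0]], "twist": [0,0,0,0,0,0,0,0]}' 255
```

```text
time: 33.0
tool_pos: [529.8, -295.6, 23.9]
tcp_rot: [3.138, -0.05, -0.112]
contact_force: [-0.2, 0.6, -6.1]
grip_width: 60.6
```

Still clear of the floor, so I'll lower the last 12 mm slowly.

```bash
python3 -m handwheel '{"translation": [[0,0,-0.03],[0,0,-0.025],[0,0,-0.02],[0,0,-0.01],[0,0,-0.005],[0,0,0],[0,0,0],[0,0,0]], "twist": [0,0,0,0,0,0,0,0]}' 255
```

```text
time: 34.0
tool_pos: [530.5, -296.1, 11.3]
tcp_rot: [3.136, -0.052, -0.112]
contact_force: [-0.9, 0.2, -2.5]
grip_width: 60.2
```

```bash
python3 -m handwheel '{"translation": [[0,0,-0.01],[0,0,-0.01],[0,0,0],[0,0,0],[0,0,0],[0,0,0],[0,0,0],[0,0,0]], "twist": [0,0,0,0,0,0,0,0]}' 255
python3 -m handwheel '{"translation": [[0,0,0],[0,0,0],[0,0,0],[0,0,0],[0,0,0.06],[0,0,0.1],[0,0,0.2],[0,0,0.25]], "twist": [0,0,0,0,0,0,0,0]}' 72
python3 -m handwheel '{"translation": [[-0.1,0.2,0.15],[-0.1,0.3,0.1],[-0.1,0.3,0.1],[-0.1,0.3,0.1],[0,0.2,0],[0,0.1,0],[0,0,0],[0,0,0]], "twist": [0,0,0,0,0,0,0,0]}' 72
python3 - <<'E'
from h import *
c=see('top','t14.png'); see('scene','s14.png')
print([(w(c,d['position']).round().tolist(),d['score']) for d in spot_point('top','box_a_mid')])
E
```

```text
time: 35.0
tool_pos: [530.6, -296.2, 11.2]
tcp_rot: [3.136, -0.053, -0.112]
contact_force: [-2.0, 0.9, -1.0]
grip_width: 60.3
time: 36.0
tool_pos: [531.1, -296.6, 106.3]
tcp_rot: [3.135, -0.054, -0.112]
contact_force: [0.3, -0.2, 0.3]
grip_width: 66.0
time: 37.0
tool_pos: [471.9, -84.2, 188.0]
tcp_rot: [3.128, -0.072, -0.114]
contact_force: [-0.7, -0.5, -0.7]
grip_width: 65.8
[([730.0, 284.0, 0.0], 0.28)]
```

View pics/t14.png

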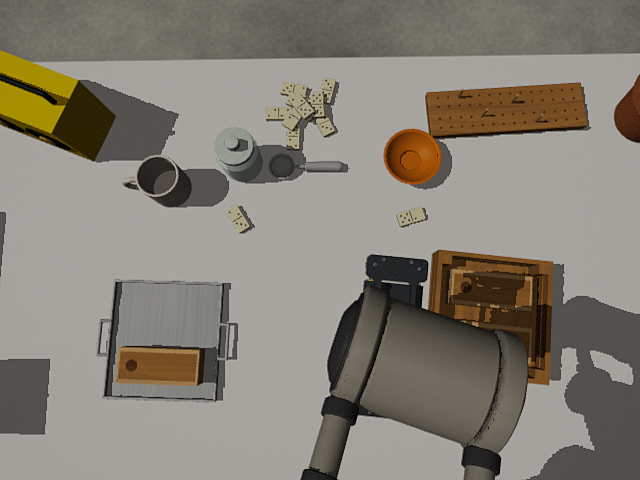

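View pics/s14.png

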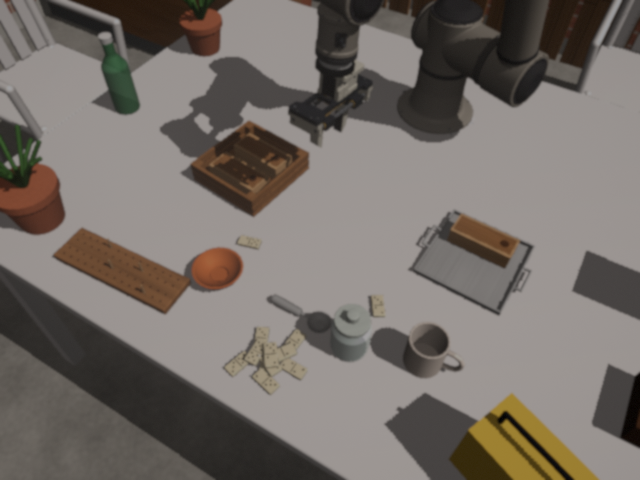

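```bash
python3 -m handwheel '{"translation": [[0,0.2,0],[0,0.3,0],[0,0.3,0],[0,0.3,0],[0,0.2,0],[0,0.1,0],[0,0,0],[0,0,0]], "twist": [0,0,0,0,0,0,0,0]}' 72
python3 - <<'E'
from h import *
c=see('top','t15.png'); s=see('scene','s15.png')
a=cv2.resize(c['img'][235:400,410:570,::-1],(500,515),interpolation=cv2.INTER_CUBIC)
cv2.imwrite('pics/z15.png',a)
a=cv2.resize(s['img'][115:215,180:320,::-1],(770,550),interpolation=cv2.INTER_CUBIC); cv2.imwrite('pics/zs15.png',a)
print([(w(c,d['position']).round().tolist(),d['score']) for d in spot_point('top','box_a_mid')],get_obs()['tool_pos'])
E
```

```text
time: 38.15
tool_pos: [473.0, 125.5, 185.5]
tcp_rot: [3.126, -0.069, -0.124]
contact_force: [0.2, -0.4, -0.6]
grip_width: 65.7
[([439.0, -287.0, 24.0], 0.88)] [472.96817712 125.4641461  185.61701686]
```

View pics/z15.png

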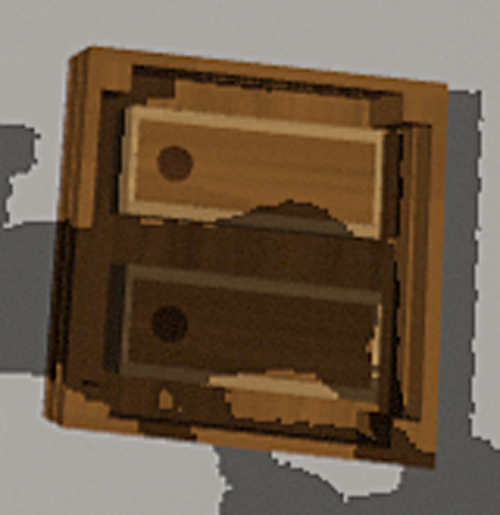

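View pics/zs15.png

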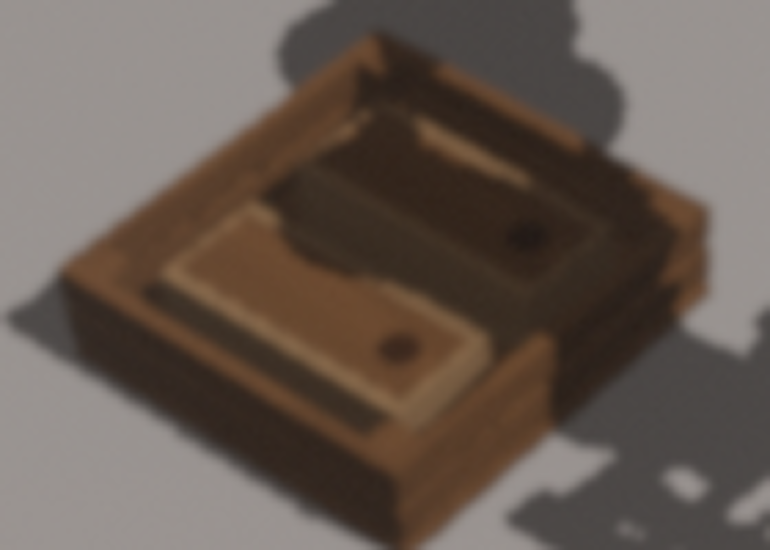

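Both crate boxes lie flat and parallel with a gap between them, and their lid holes face up. The tray box is flat, and the bystanders are at the same pixels as at the start.

```bash
python3 -c "
from plant import *
print(close_job())"
```

```text
the job is handed in; nothing more can be done
None
```

All three boxes are sorted and the job is handed in at about 38 s of the 72 s allowed. No verdict was reported.

| Box at start | Measured weight | Placed |
|---|---|---|
| Nearest the robot | about 1.5 N (noisy, 0.4–2.5 N), nearly empty | steel tray, robot side |
| Middle | about 5.4 N, full | wooden crate, robot side |
| Farthest | about 6.4 N, full | wooden crate, far side |

- **Last checks:** The final pictures show both crate boxes flat, parallel and apart, lids up, with the gripper clear of everything. The tray box lies flat in the picture from just before the last move. The ashtray, jar, teaspoon, mug and loose dominoes look unmoved. I compared pictures for all this and took no numeric measurement of final heights or tilts. The arm's shadow covers part of the crate in the final pictures.
- **First grasp missed:** The fingertips sat about 40 mm higher than the tool description says, so the first close passed over the lid without touching the box. I measured the offset from the pictures and used it for every grasp after that.
- **Tool tilt:** The tool drifted up to about 0.07 rad off vertical. The boxes still settled flat when released.
- **Box finder:** On the last picture it reported only one box, at (439, -287, 24) mm. That matches the robot-side slot of the crate. On the picture before, taken while the arm hid part of the crate, it gave only a low-score false hit near the mug.

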